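# Test one brake plunger and set its tally

## Robot

A 6-joint arm with a two-finger parallel gripper is mounted at the origin on the work surface. World frame = base frame: x ahead of the robot, y to its left, z up, the work surface at z = 0. Lengths are in mm, angles in rad, forces in N, time in s.
With the tool pointing down it reaches from about 350 to 775 mm from the base axis. Payload 7.3 kg.
Tool frame: the origin (TCP) lies on the front face of the gripper's body, between the roots of the fingers; the fingertips stand 66 mm ahead of it and the grasp point (between the pads) lies 47 mm ahead of it (bot.tip_extent is the distance from the TCP to the fingertips, in mm); z points along the fingers, y is the line along which they close (so a half turn about z gives the same grasp; the last joint's range is limited). The gripper opens to 92 mm and grips with 3 to 60 N. Pads are 19 mm wide; open, the fingers measure 130 mm over their backs; the gripper's body (75 mm by 190 mm) begins 47 mm behind the grasp point.
Start: joints at [1.176, 0.342, 1.524, -0, 1.275, -0.146], TCP at [129.258, 508.853, 292.241] pointing down, gripper open.
Joint ranges: [-2.53, 2.53], [-0.77, 2.02], [0.04, 2.7], [-1, 4.14], [0.28, 2.66], [-3.11, 3.11]. Speed limits (rad/s): [2.57, 2.57, 3.14, 3.14, 3.14, 3.14].

## Interface

Orientations are given as [roll, pitch, yaw] about the fixed x, y, z axes, in that order (R = Rz(yaw) Ry(pitch) Rx(roll)).
In Python, from plant import readout, viewer, order, bot gives the robot as it stands.
- The arm moves only by the shell command python3 -m creep 'ROWS'. ROWS is text: rows parted by semicolons, each of 7 numbers parted by spaces: the shift along the world's x, y, z in m, then the turn, a rotation vector about the world's x, y, z in rad, then the opening in per cent of the stroke, from 0 (shut) to 100 (fully open). A call has 1 to 8 rows; each row shifts and turns the commanded pose from where the row before left it; what a row does not reach is not made up. A row lasts 1/12 s, in which the tool goes at most 41.7 mm and 7.16 degrees, less where a joint would pass 70% of its speed; a pose out of reach is approached as far as the arm can. A call is refused whole if a number of a shift passes 0.0417 or a number of a turn 0.125, either way. A call with a gripper value outside its range is refused whole. The fingers move at their own pace and stop on an object; the grip force is fixed at half the most. Time passes only in rows, so rows that do not move let the fingers close. It gives the time, the measured TCP pose, the force, the opening and the grip force at its end, in the units of the state.
- readout.get_obs(): the state, without advancing time (a new reading comes with each control period).
- viewer.capture(name): name is "scene" or "top" or "wrist"; returns the picture (384x512x3 uint8, red, green, blue); there is no depth.
- viewer.camera_info(name): a dict with "fx", "fy", "cx", "cy" (pixels), "D" ([k1, k2, p1, p2, k3] as OpenCV has them; the pictures are not rectified), "origin" and "rotation" of the camera in the world. Camera axes: x right, y up, looking along -z (the intrinsics and any distortion apply to the point x, -y, -z); pixel columns grow to the right and rows downward; lengths in mm; the calibration is good to about 2 mm. A picture is of the moment at which its call begins: read the wrist's pose just before it. camera_info takes no time and is no camera call; for the wrist camera it gives the pose at the moment of the call.
- order.close_job(): hands the job in; it is judged then, once.
The state is a dict: "time": time; "joint_positions": joint angles; "dq": joint speeds; "tau": joint torques, N m; "tool_pos": TCP position; "tcp_rot": TCP orientation; "contact_force": force on the tool from outside, world axes, zero at the start; "moment": the same for the moment, N m; "grip_width": finger opening in mm; "finger_force": force on a finger pad.
Only numpy, scipy, OpenCV 4.12 (cv2) and the standard library are available. Lean on these libraries where they do the work, as an engineer would, in place of code of your own. Each camera call takes 0.05 s, during which the arm holds its last target. There are 200 camera calls.

## Task

Test the brake unit with the yellow ring: with the fingertips, gently press its red plunger all the way in, hold it there a moment and let it spring back out. Then push the black tally in front of that same unit all the way to its green end to mark it as tested, and draw clear. Lift nothing, and leave the units, the other plungers and tallies, the bearing and the screwdriver where and as they are.

Things in the scene. Friction and masses are not known exactly. Their poses are not given: they have to be found in the camera images.
- board: fixed plywood inspection board, 250 (x) by 520 (y) by 12 mm, lying on the bench; origin at the centre of its underside, its y runs along the row of three bays (+y to the robot's left at yaw 0), its x away from the robot. Each bay is a black circle; in front of each bay (115 mm nearer the robot, board -x) is that bay's tally track.
- bay0 (a point): centre of the right (-y) bay, on the board's top (12 mm above the bench); board coordinates x 30, y -145 mm. The unit in it stands within 10 mm of this point.
- tally0_top (a point): centre of the top of bay0's tally: a black upright grip 28 (board x) by 20 (board y) by 40 mm high, top 66 mm and foot 26 mm above the bench. It slides on an aluminium track 40 mm wide, 100 mm long (board y), top 26 mm above the bench. On the board a red patch lies at the track's -y end, a green one at its +y end.
- tally0 (a joint): position of tally0 along board +y in m: 0 at the red end, 0.050 at its stop at the green end; it starts within 0.008 of the red end. Friction about 1.5 N; stays where it is left.
- bay1 (a point): centre of the middle bay, on the board's top (12 mm above the bench); board coordinates x 30, y 0 mm. The unit in it stands within 10 mm of this point.
- tally1_top (a point): centre of the top of bay1's tally: a black upright grip 28 (board x) by 20 (board y) by 40 mm high, top 66 mm and foot 26 mm above the bench. It slides on an aluminium track 40 mm wide, 100 mm long (board y), top 26 mm above the bench. On the board a red patch lies at the track's -y end, a green one at its +y end.
- tally1 (a joint): position of tally1 along board +y in m: 0 at the red end, 0.050 at its stop at the green end; it starts within 0.008 of the red end. Friction about 1.5 N; stays where it is left.
- bay2 (a point): centre of the left (+y) bay, on the board's top (12 mm above the bench); board coordinates x 30, y 145 mm. The unit in it stands within 10 mm of this point.
- tally2_top (a point): centre of the top of bay2's tally: a black upright grip 28 (board x) by 20 (board y) by 40 mm high, top 66 mm and foot 26 mm above the bench. It slides on an aluminium track 40 mm wide, 100 mm long (board y), top 26 mm above the bench. On the board a red patch lies at the track's -y end, a green one at its +y end.
- tally2 (a joint): position of tally2 along board +y in m: 0 at the red end, 0.050 at its stop at the green end; it starts within 0.008 of the red end. Friction about 1.5 N; stays where it is left.
- unit_yellow: brake end unit with a yellow ring: round cast aluminium, flange 110 mm across, 10 mm thick, with a 94 mm drum on it, 36 mm high in all; yellow paint on the drum's top and side, red plunger at the centre of its top. Loose, about 0.9 kg, standing on the board in one of the three bays (which one varies), any yaw. Origin: centre of its underside, on the board's top; z up.
- plunger_yellow_top (a point): centre of the top of the red plunger (yellow unit): a flat button 30 mm across in a dark 46 mm collar. At rest 58 mm above the unit's underside (70 mm above the bench); fully in 6 mm lower, still 4 mm proud of the collar.
- plunger_yellow (a joint): travel of the yellow unit's red plunger in m: 0 fully out (at rest), 0.006 fully in against its stop. Moves straight down; the spring needs about 1.5 N to start and 5 N fully in, and pushes it back out.
- unit_blue: brake end unit with a blue ring: round cast aluminium, flange 110 mm across, 10 mm thick, with a 94 mm drum on it, 36 mm high in all; blue paint on the drum's top and side, red plunger at the centre of its top. Loose, about 0.9 kg, standing on the board in one of the three bays (which one varies), any yaw. Origin: centre of its underside, on the board's top; z up.
- plunger_blue_top (a point): centre of the top of the red plunger (blue unit): a flat button 30 mm across in a dark 46 mm collar. At rest 58 mm above the unit's underside (70 mm above the bench); fully in 6 mm lower, still 4 mm proud of the collar.
- plunger_blue (a joint): travel of the blue unit's red plunger in m: 0 fully out (at rest), 0.006 fully in against its stop. Moves straight down; the spring needs about 1.5 N to start and 5 N fully in, and pushes it back out.
- unit_white: brake end unit with a white ring: round cast aluminium, flange 110 mm across, 10 mm thick, with a 94 mm drum on it, 36 mm high in all; white paint on the drum's top and side, red plunger at the centre of its top. Loose, about 0.9 kg, standing on the board in one of the three bays (which one varies), any yaw. Origin: centre of its underside, on the board's top; z up.
- plunger_white_top (a point): centre of the top of the red plunger (white unit): a flat button 30 mm across in a dark 46 mm collar. At rest 58 mm above the unit's underside (70 mm above the bench); fully in 6 mm lower, still 4 mm proud of the collar.
- plunger_white (a joint): travel of the white unit's red plunger in m: 0 fully out (at rest), 0.006 fully in against its stop. Moves straight down; the spring needs about 1.5 N to start and 5 N fully in, and pushes it back out.
- bearing: loose steel bearing ring, 52 mm across, 15 mm high, lying on the bench beyond the board's right (-y) end; origin at the centre of its underside.
- screwdriver: loose screwdriver with a red handle, 200 mm long, 26 mm high, lying on the bench beyond the board's left (+y) end; origin at the middle of its length, on the bench; x runs from handle to blade.
Mind the look-alikes: they are no part of the job. What is shaped like the unit_yellow but brown, pink or turquoise is not meant.

How it is judged:
By the outcome, as a careful person would: the job done as asked, in the order asked, and still so for the second after the job is handed in, with the robot touching nothing.
It also fails if it takes over 42 s, if anything falls off the work surface, if the arm or the gripper's body presses on something with over 40 N, if the wrist force passes 120 N, or if a joint passes its speed limit or range.

## Working session

There is one attempt and no reset: what is moved stays moved. The work goes in short steps, Python scripts to look and compute and a shell command to move; the robot and the scene stay as the last step left them, time stands still between calls to the robot, and variables do not carry over. Pictures are saved under pics/ and viewed, at most 10 in all, crops included, and the job is handed in when it is done.

```bash
mkdir -p pics; ls
python3 - <<'E'
from plant import readout, viewer, order, bot
import cv2,numpy as np
o=readout.get_obs();print(o['time'],o['tool_pos'],o['tcp_rot'],o['contact_force'],o['grip_width'])
a=viewer.capture("scene");b=viewer.capture("top")
np.save('scene.npy',a);np.save('top.npy',b)
for n in("scene","top"):
    print(viewer.camera_info(n))
cv2.imwrite('pics/top.png',b[:,:,::-1]);cv2.imwrite('pics/scene.png',a[:,:,::-1])
E
```

```text
pics
0.0 [129.15120578 508.54923571 291.54555243] [-3.14004858e+00 -1.84260920e-04  2.89277620e+00] [ 0.51051688 -0.10028708 -0.78277688] 91.81461783509275
{'fx': 381.08896020389966, 'fy': 381.08896020389966, 'cx': 258.669810572258, 'cy': 193.04769213294495, 'D': array([-0.02741306,  0.        ,  0.        ,  0.        ,  0.        ]), 'origin': array([ 945.96596316, -163.10906588,  843.72369331]), 'rotation': array([0.5285508 , 0.0058005 , 1.09208538])}
{'fx': 498.72072950095145, 'fy': 498.72072950095145, 'cx': 260.3775977251994, 'cy': 191.47976657185654, 'D': array([-0.1077339,  0.       ,  0.       ,  0.       ,  0.       ]), 'origin': array([ 457.5697111 ,   29.11550192, 1253.79692589]), 'rotation': array([ 0.0704217 ,  0.01747103, -1.56991894])}
```

View pics/top.png

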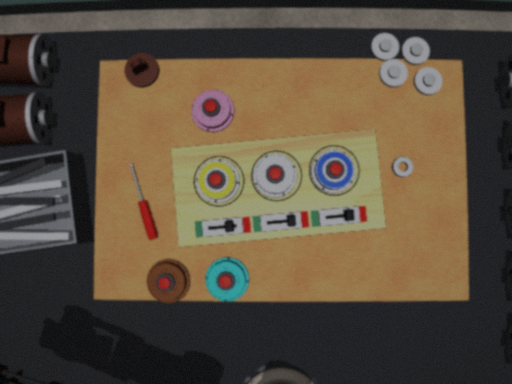

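View pics/scene.png

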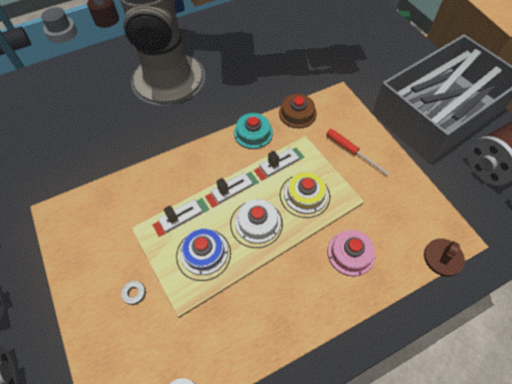

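The top view shows the yellow unit at (216,180), in the left bay (bay2), with its tally near (229,226). White is at (275,174) and blue at (336,170). Possible mix-ups:
- Red buttons: white (275,174), blue (336,170), pink (212,109), turquoise (227,281) and brown (167,281).
- Tallies: (283,221) and (342,215).

I choose the unit at (216,180), which has a yellow ring, and the tally at (229,226).

```bash
cat > h.py <<'E'
import cv2,numpy as np
from scipy.spatial.transform import Rotation as Ro
from plant import viewer
def ray(px,ci):
    K=np.array([[ci['fx'],0,ci['cx']],[0,ci['fy'],ci['cy']],[0,0,1]])
    p=cv2.undistortPoints(np.float64(px).reshape(-1,1,2),K,np.float64(ci['D'])).reshape(-1,2)
    d=np.c_[p[:,0],-p[:,1],-np.ones(len(p))]
    return Ro.from_euler('xyz',ci['rotation']).apply(d)
def onz(px,ci,z):
    d=ray(px,ci);o=ci['origin'];return (o+d*((z-o[2])/d[:,2])[:,None])[:,:2]
def blobs(m,lo=15):
    n,_,s,c=cv2.connectedComponentsWithStats(m.astype(np.uint8))
    return [(c[i].round(1),s[i]) for i in range(1,n) if s[i,4]>=lo]
E
python3 - <<'E'
from h import *
T=np.load('top.npy');S=np.load('scene.npy')
for n,I,win in(('top',T,(120,250,170,390)),('scene',S,(140,300,130,370))):
    ci=viewer.camera_info(n)
    H=cv2.cvtColor(I,cv2.COLOR_RGB2HSV);h,s,v=[H[...,i].astype(int) for i in range(3)]
    w=np.zeros(h.shape,bool);w[win[0]:win[1],win[2]:win[3]]=1
    red=w&((h<6)|(h>172))&(s>150)&(v>80)
    for c,st in blobs(red): print(n,'red',c,st[4],'z70',onz(c,ci,70)[0].round(1),'z12',onz(c,ci,12)[0].round(1))
    gr=w&(h>55)&(h<85)&(s>110)
    for c,st in blobs(gr): print(n,'green',c,st[4],'z12',onz(c,ci,12)[0].round(1))
    bk=w&(v<45)
    for c,st in blobs(bk,20): print(n,'black',c,st,'z66',onz(c,ci,66)[0].round(1))
    y=w&(h>20)&(h<32)&(s>170)
    for c,st in blobs(y,60): print(n,'yel',c,st[4],'z48',onz(c,ci,48)[0].round(1))
    bd=(h>20)&(h<36)&(s>50)&(s<150)&(v>110)
    cs,_=cv2.findContours(cv2.morphologyEx(bd.astype(np.uint8),cv2.MORPH_OPEN,np.ones((3,3))),cv2.RETR_EXTERNAL,2)
    c=max(cs,key=cv2.contourArea)
    P=onz(c.reshape(-1,2).astype(float),ci,12).astype(np.float32)
    print(n,'board',cv2.minAreaRect(P))
cv2.imwrite('pics/c.png',np.hstack([cv2.resize(T[150:245,190:300],None,fx=4,fy=4)[:380,:400],cv2.resize(S[140:235,235:335],None,fx=4,fy=4)])[...,::-1])
E
```

```text
top red [335.5 168.4] 116 z70 [ 596.3 -129.5] z12 [ 603.  -137.3]
top red [274.7 172.8] 111 z70 [585.7  15.7] z12 [592.   15.1]
top red [215.2 178.7] 111 z70 [571.7 157.9] z12 [577.3 164.2]
top red [362.5 213.6] 72 z70 [ 488.3 -192.8] z12 [ 489.8 -203.7]
top red [304.4 218.8] 84 z70 [476.1 -54.5] z12 [477.  -58.6]
top red [246.2 224.2] 91 z70 [463.3  83.4] z12 [463.6  86.1]
top green [314.6 218.1] 63 z12 [478.8 -84. ]
top green [256.5 223.5] 61 z12 [465.3  60.5]
top green [198.5 228.7] 58 z12 [452.1 205.2]
top black [346.5 214.5] [331 210  22  10  91] z66 [ 486.3 -155.2]
top black [287.  220.2] [269 215  26  10  81] z66 [472.9 -13.4]
top black [228.9 225.4] [223 221  12  10  76] z66 [460.4 124.8]
top yel [209.  172.2] 84 z48 [589.8 175.6]
top board ((554.867431640625, 8.904327392578125), (250.7078094482422, 520.8607788085938), 4.898656845092773)
scene red [347.6 145.2] 141 z70 [522.7 305.8] z12 [490.9 341. ]
scene red [260.  173.8] 63 z70 [496.4  68.8] z12 [462.7  86.2]
scene red [307.5 183.2] 95 z70 [572.7 156.8] z12 [544.7 180.8]
scene red [211.2 200.2] 71 z70 [508.7 -65.8] z12 [475.9 -58.5]
scene red [257.3 212.2] 106 z70 [586.4  14.9] z12 [559.4  28.3]
scene red [158.5 228.6] 77 z70 [ 520.7 -200. ] z12 [ 488.8 -202.8]
scene red [200.7 243.3] 119 z70 [ 597.  -129.9] z12 [ 570.9 -127.5]
scene red [355.2 244.8] 132 z70 [756.3 167.3] z12 [742.1 192.1]
scene board ((555.25341796875, 8.947906494140625), (251.28656005859375, 519.8306274414062), 5.288882732391357)
```

View pics/c.png

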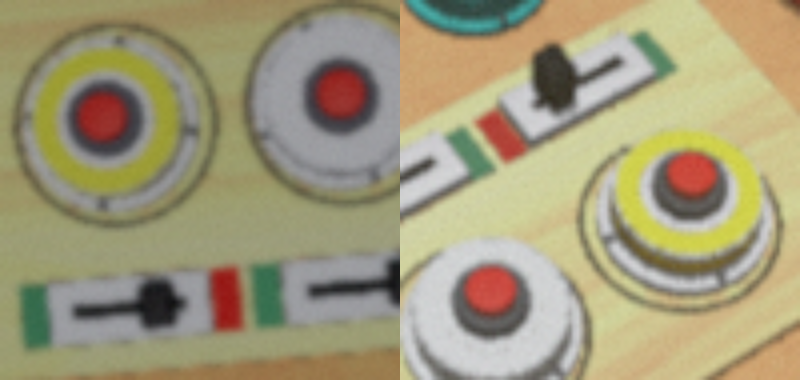

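The crops confirm it: yellow ring with a red button at (215,179), and its tally at (229,225). The plunger is at about (572,157). The board yaw is about 0.09, so the tool turns by +0.34. Moving there with the gripper shut.

```bash
python3 -m creep '0.014 -0.011 0 0 0 0.04 0; 0.028 -0.022 0 0 0 0.04 0; 0.03 -0.024 0 0 0 0.045 0; 0.03 -0.024 0 0 0 0.045 0; 0.03 -0.024 0 0 0 0.045 0; 0.03 -0.024 0 0 0 0.045 0; 0.03 -0.024 0 0 0 0.04 0; 0.03 -0.024 0 0 0 0.04 0'
python3 -m creep '0.03 -0.024 0 0 0 0 0; 0.03 -0.024 0 0 0 0 0; 0.03 -0.024 -0.01 0 0 0 0; 0.03 -0.024 -0.02 0 0 0 0; 0.03 -0.024 -0.02 0 0 0 0; 0.03 -0.022 -0.02 0 0 0 0; 0.02 -0.016 -0.02 0 0 0 0; 0 0 0 0 0 0 0'
```

```text
time: 0.77
tool_pos: [352.3, 330.4, 292.0]
tcp_rot: [-3.141, -0.0, -3.048]
contact_force: [0.3, 1.3, 0.6]
grip_width: 42.8
finger_force: 0.0
time: 1.43
tool_pos: [550.2, 172.1, 199.2]
tcp_rot: [-3.14, -0.006, -3.055]
contact_force: [-1.5, -0.5, -0.2]
grip_width: 0.6
finger_force: 0.0
```

```bash
python3 -m creep '0.011 -0.0075 -0.01 0 0 0.005 0; 0.011 -0.0075 -0.02 0 0 0 0; 0 0 -0.015 0 0 0 0; 0 0 -0.006 0 0 0 0; 0 0 0 0 0 0 0; 0 0 0 0 0 0 0'
python3 - <<'E'
from h import *
from plant import readout,bot
print(bot.tip_extent); o=readout.get_obs();print(o['tool_pos'],o['contact_force'])
ci=viewer.camera_info('wrist');I=viewer.capture('wrist');S=viewer.capture('scene');print(ci)
cv2.imwrite('pics/w1.png',np.hstack([cv2.resize(I,(400,300)),cv2.resize(S[110:260,200:400],(400,300))])[...,::-1])
E
```

```text
time: 1.93
tool_pos: [570.4, 161.7, 153.6]
tcp_rot: [3.141, 0.0, -3.044]
contact_force: [0.4, -0.4, -0.2]
grip_width: 0.7
finger_force: 0.0
65.5
[570.38746998 161.65905147 153.58488534] [ 0.35991277 -0.3630347  -0.23526767]
{'fx': 335.13169566789423, 'fy': 335.13169566789423, 'cx': 247.61422568023264, 'cy': 193.40147568718442, 'D': array([-0.0541776,  0.       ,  0.       ,  0.       ,  0.       ]), 'origin': array([492.71045619, 154.84708113, 246.47418509]), 'rotation': array([-2.92470432e-01, -4.28556963e-04,  1.66790340e+00])}
```

View pics/w1.png

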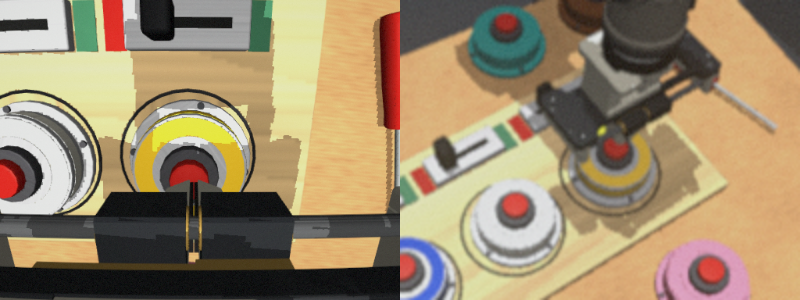

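The left half, from the wrist, shows the button at (185,175) just left of the shut fingertips at (193,190), which matches the 4 mm offset in y. Centring and descending.

```bash
python3 -m creep '0.0015 -0.0042 -0.003 0 0 0 0; 0 0 -0.006 0 0 0 0; 0 0 -0.005 0 0 0 0; 0 0 -0.001 0 0 0 0; 0 0 0 0 0 0 0; 0 0 0 0 0 0 0'
```

```text
time: 2.53
tool_pos: [572.0, 156.8, 137.9]
tcp_rot: [3.142, -0.0, -3.045]
contact_force: [0.0, -0.0, -0.2]
grip_width: 0.0
finger_force: 0.0
```

```bash
python3 -m creep '0 0 -0.001 0 0 0 0; 0 0 -0.001 0 0 0 0; 0 0 -0.001 0 0 0 0; 0 0 -0.001 0 0 0 0; 0 0 0 0 0 0 0; 0 0 0 0 0 0 0'
```

```text
time: 3.03
tool_pos: [572.2, 156.8, 134.2]
tcp_rot: [3.141, 0.0, -3.045]
contact_force: [-0.5, -0.0, 1.8]
grip_width: 0.6
finger_force: 1.1
```

```bash
python3 -m creep '0 0 -0.001 0 0 0 0; 0 0 -0.001 0 0 0 0; 0 0 -0.001 0 0 0 0; 0 0 -0.001 0 0 0 0; 0 0 0 0 0 0 0; 0 0 0 0 0 0 0'; python3 -m creep '0 0 -0.0005 0 0 0 0; 0 0 -0.0005 0 0 0 0;  0 0 0 0 0 0 0; 0 0 0 0 0 0 0'
```

```text
time: 3.53
tool_pos: [572.2, 156.8, 130.2]
tcp_rot: [3.141, 0.0, -3.045]
contact_force: [-0.5, -0.8, 4.5]
grip_width: 0.0
finger_force: 2.3
time: 3.87
tool_pos: [572.2, 156.8, 129.7]
tcp_rot: [3.142, 0.001, -3.045]
contact_force: [-0.6, -0.9, 8.1]
grip_width: 0.2
finger_force: 4.2
```

```bash
python3 -m creep '0 0 -0.0003 0 0 0 0; 0 0 0 0 0 0 0; 0 0 0 0 0 0 0; 0 0 0 0 0 0 0; 0 0 0 0 0 0 0; 0 0 0 0 0 0 0; 0 0 0 0 0 0 0; 0 0 0 0 0 0 0'; python3 -m creep '0 0 0 0 0 0 0; 0 0 0 0 0 0 0; 0 0 0 0 0 0 0; 0 0 0 0 0 0 0'
```

```text
time: 4.53
tool_pos: [572.2, 156.8, 129.7]
tcp_rot: [3.141, 0.001, -3.045]
contact_force: [-2.7, 1.3, 9.3]
grip_width: 0.4
finger_force: 5.1
time: 4.87
tool_pos: [572.2, 156.8, 129.7]
tcp_rot: [3.141, 0.001, -3.045]
contact_force: [-2.0, 0.3, 10.5]
grip_width: 0.1
finger_force: 5.1
```

The plunger is on its stop and held. Releasing straight up, then moving across to the red side of the tally.

```bash
python3 -m creep '0 0 0.002 0 0 0 0; 0 0 0.003 0 0 0 0; 0 0 0.004 0 0 0 0; 0 0 0.01 0 0 0 0; 0 0 0.02 0 0 0 0; 0 0 0.01 0 0 0 0; 0 0 0 0 0 0 0'; python3 -m creep '-0.015 -0.009 0 0 0 0 0; -0.022 -0.014 0 0 0 0 0; -0.022 -0.014 0 0 0 0 0; -0.022 -0.014 0 0 0 0 0; -0.018 -0.011 0 0 0 0 0; -0.01 -0.007 0 0 0 0 0; 0 0 0 0 0 0 0; 0 0 0 0 0 0 0'
python3 - <<'E'
from h import *
ci=viewer.camera_info('wrist');I=viewer.capture('wrist');S=viewer.capture('scene');print(ci['origin'])
cv2.imwrite('pics/w2.png',np.hstack([cv2.resize(I,(400,300)),cv2.resize(S[110:260,200:400],(400,300))])[...,::-1])
E
```

```text
time: 5.45
tool_pos: [573.2, 156.9, 180.4]
tcp_rot: [3.141, 0.005, -3.045]
contact_force: [-0.4, 0.2, 0.5]
grip_width: 0.7
finger_force: 0.0
time: 6.12
tool_pos: [463.1, 87.6, 177.7]
tcp_rot: [3.141, 0.0, -3.046]
contact_force: [0.2, 0.2, 1.0]
grip_width: 0.3
finger_force: 0.0
[385.3525796   80.98651679 270.56500565]
```

View pics/w2.png

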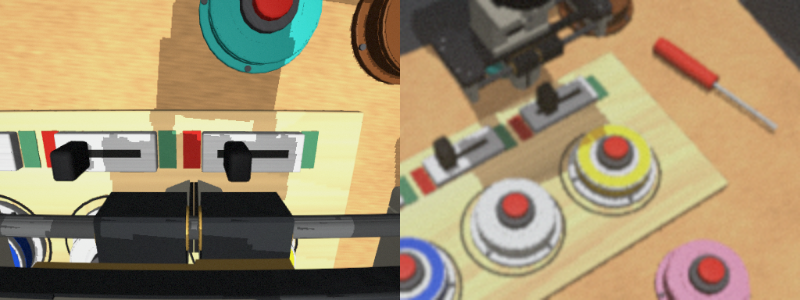

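The scene view shows the button back out. In the wrist view the fingertips at (193,185) are on the red side of the tally at (237,160). Descending, then pushing.

```bash
python3 -m creep '0 0 -0.01 0 0 0 0; 0 0 -0.02 0 0 0 0; 0 0 -0.02 0 0 0 0; 0 0 -0.014 0 0 0 0; 0 0 -0.006 0 0 0 0; 0 0 0 0 0 0 0; 0 0 0 0 0 0 0'; python3 -m creep '-0.0002 0.002 0 0 0 0 0; -0.0003 0.003 0 0 0 0 0; -0.0003 0.003 0 0 0 0 0; -0.0003 0.003 0 0 0 0 0; -0.0003 0.003 0 0 0 0 0; -0.0003 0.003 0 0 0 0 0; -0.0003 0.003 0 0 0 0 0; 0 0 0 0 0 0 0'
```

```text
time: 6.8
tool_pos: [463.6, 88.0, 107.8]
tcp_rot: [3.141, 0.0, -3.045]
contact_force: [0.7, 0.1, 0.5]
grip_width: 0.4
finger_force: 0.0
time: 7.47
tool_pos: [461.1, 108.3, 107.9]
tcp_rot: [3.141, 0.0, -3.045]
contact_force: [-0.4, -0.3, 0.8]
grip_width: 0.6
finger_force: 0.0
```

```bash
python3 -m creep '-0.0003 0.003 0 0 0 0 0; -0.0003 0.003 0 0 0 0 0; -0.0003 0.003 0 0 0 0 0; -0.0003 0.003 0 0 0 0 0; -0.0003 0.003 0 0 0 0 0; -0.0003 0.003 0 0 0 0 0; -0.0003 0.003 0 0 0 0 0'; python3 -m creep '-0.0003 0.003 0 0 0 0 0; -0.0003 0.003 0 0 0 0 0; -0.0002 0.002 0 0 0 0 0;  0 0 0 0 0 0 0'
```

```text
time: 8.05
tool_pos: [459.0, 129.1, 107.7]
tcp_rot: [3.142, 0.0, -3.045]
contact_force: [0.9, -1.9, 0.7]
grip_width: 0.4
finger_force: 0.8
time: 8.38
tool_pos: [458.0, 137.2, 107.6]
tcp_rot: [3.141, -0.0, -3.045]
contact_force: [0.3, 0.6, -0.1]
grip_width: 0.5
finger_force: 0.0
```

```bash
python3 -m creep '-0.0002 0.002 0 0 0 0 0; -0.0002 0.002 0 0 0 0 0; -0.0002 0.002 0 0 0 0 0; -0.0001 0.001 0 0 0 0 0; -0.0001 0.001 0 0 0 0 0'
python3 - <<'E'
from h import *
I=viewer.capture('wrist');S=viewer.capture('scene')
cv2.imwrite('pics/w3.png',np.hstack([cv2.resize(I,(400,300)),cv2.resize(S[110:260,200:400],(400,300))])[...,::-1])
E
```

```text
time: 8.8
tool_pos: [457.3, 143.7, 107.7]
tcp_rot: [-3.139, -0.001, -3.044]
contact_force: [0.6, -14.1, 2.6]
grip_width: 0.1
finger_force: 7.4
```

View pics/w3.png

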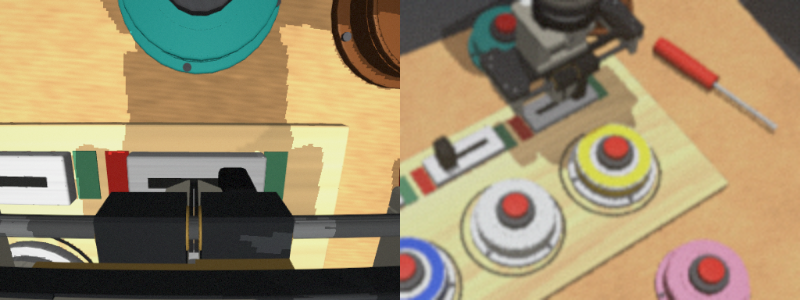

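The tally is at (235,178), at the slot's green end, and the force has risen to 14 N, so it is on its stop. Backing off, raising clear and checking.

```bash
python3 -m creep '0.0003 -0.003 0 0 0 0 0; 0.0006 -0.006 0 0 0 0 0; 0.0006 -0.006 0 0 0 0 0; 0 0 0 0 0 0 0; 0 0 0.015 0 0 0 0; 0 0 0.03 0 0 0 0; 0 0 0.035 0 0 0 0; 0 0 0.04 0 0 0 0'; python3 -m creep '-0.02 0.02 0.03 0 0 0 0; -0.02 0.035 0.03 0 0 0 0; -0.025 0.035 0 0 0 0 0; -0.025 0.035 0 0 0 0 0; -0.025 0.035 0 0 0 0 0; -0.025 0.035 0 0 0 0 0; -0.01 0.02 0 0 0 0 0; 0 0 0 0 0 0 0'
python3 - <<'E'
from h import *
S=viewer.capture('scene');T=viewer.capture('top')
cv2.imwrite('pics/w4.png',np.hstack([cv2.resize(T[120:270,150:350],(400,300)),cv2.resize(S[110:260,200:400],(400,300))])[...,::-1])
ci=viewer.camera_info('top');T0=np.load('top.npy')
for I in(T0,T):
    H=cv2.cvtColor(I,cv2.COLOR_RGB2HSV);h,s,v=[H[...,i].astype(int) for i in range(3)]
    for nm,m in(('red',((h<6)|(h>172))&(s>150)&(v>80)),('black',v<45)):
        w=np.zeros_like(m);w[150:240,195:390]=1
        print(nm,[(c,st[4],onz(c,ci,66)[0].round()) for c,st in blobs(m&w,30)])
E
```

```text
time: 9.57
tool_pos: [457.9, 129.7, 228.0]
tcp_rot: [3.141, -0.003, -3.046]
contact_force: [2.0, 0.0, -0.4]
grip_width: 0.5
finger_force: 0.0
time: 10.23
tool_pos: [312.9, 337.5, 282.7]
tcp_rot: [3.14, -0.0, -3.041]
contact_force: [-0.2, -0.3, 0.5]
grip_width: 0.6
finger_force: 0.0
red [(array([335.5, 168.4]), np.int32(116), array([ 597., -130.])), (array([274.7, 172.8]), np.int32(111), array([586.,  16.])), (array([215.2, 178.7]), np.int32(111), array([572., 158.])), (array([362.5, 213.6]), np.int32(72), array([ 488., -194.])), (array([304.4, 218.8]), np.int32(84), array([476., -55.])), (array([246.2, 224.2]), np.int32(91), array([463.,  84.]))]
black [(array([346.5, 214.5]), np.int32(91), array([ 486., -155.])), (array([287. , 220.2]), np.int32(81), array([473., -13.])), (array([228.9, 225.4]), np.int32(76), array([460., 125.]))]
red [(array([335.4, 168.5]), np.int32(115), array([ 596., -130.])), (array([274.8, 172.9]), np.int32(110), array([586.,  15.])), (array([215.3, 178.7]), np.int32(114), array([572., 158.])), (array([362.5, 213.6]), np.int32(71), array([ 488., -194.])), (array([304.5, 218.9]), np.int32(86), array([476., -55.])), (array([246.2, 224.1]), np.int32(92), array([464.,  84.]))]
black [(array([347.8, 214.5]), np.int32(82), array([ 486., -158.])), (array([290.3, 219.9]), np.int32(62), array([474., -21.])), (array([211.2, 227. ]), np.int32(71), array([457., 167.]))]
```

View pics/w4.png

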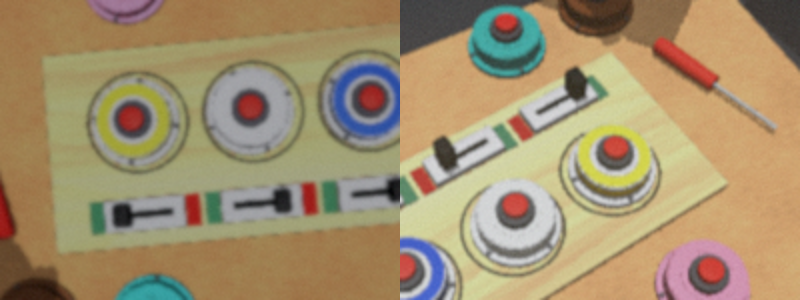

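The tally is at the green end at (122,214) in the left half. The yellow button is out, the units haven't moved, and the arm is clear.

```bash
python3 -c "
from plant import order
print(order.close_job())"
```

```text
the job is handed in; nothing more can be done
None
```

I pressed the yellow unit's plunger to its stop, held it about a second and let it spring back. I then pushed its tally to the stop at the green end, drew clear and handed the job in at about 10 s; no verdict came back.

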